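# Clear the jammed tomato feed chute with the push rod

### The arm

A 6-joint arm with a two-finger parallel gripper is mounted at the origin on the work surface. World frame = base frame: x ahead of the robot, y to its left, z up, the work surface at z = 0. Lengths are in m, angles in degrees, forces in N, time in s.
With the tool pointing down it reaches from about 0.4 to 0.825 m from the base axis. Payload 7 kg.
Tool frame: the origin (TCP) lies at the very end of the fingers, on their centre line; the grasp point (between the pads) lies 19 mm behind it; x points along the fingers, y is the direction in which the jaws open and shut, and the axes are right-handed (so a half turn about x gives the same grasp; the last joint's range is limited). The gripper opens to 88 mm and grips with 3 to 60 N. Pads are 19 mm wide; open, the fingers measure 130 mm over their backs; the gripper's body (78 mm by 193 mm) begins 47 mm behind the grasp point.
Start: joints at [-54.54, 20.546, 0.682, 0, -70.136, -16.507], TCP at [0.219, -0.638, 0.227] pointing down, gripper open.
Joint ranges: [-176.03, 176.03], [-82.01, 121.73], [-58.28, 71.71], [-173.87, 95.51], [-174.79, -0.11], [-173.66, 173.66]. Speed limits (degrees/s): [136.94, 136.94, 172.46, 180, 180, 180].

### API

Orientations are given as [roll, pitch, yaw] about the fixed x, y, z axes, in that order (R = Rz(yaw) Ry(pitch) Rx(roll)).
In Python, from plant import * gives the robot as it stands. The module is installed in compiled form; this text tells all that it offers.
- The arm moves only by the shell command python3 -m creep 'ROWS' [FORCE]. ROWS is a JSON object of lists of equal length, an entry for each row: "jaw": the closure, from -1 (fully open) to 1 (shut); "translation": the shift along the tool's x, y, z in m, a list of three; "roll": the turn about the tool's x in rad. A call has exactly 10 rows; each row shifts and turns the commanded pose from where the row before left it, along the tool's axes as they then stand; what a row does not reach is not made up. A row lasts 1/10 s, in which the tool goes at most 50 mm and 8.59 degrees, less where a joint would pass 70% of its speed; a pose out of reach is approached as far as the arm can. A call with a gripper value outside its range is refused whole. The fingers move at their own pace and stop on an object; FORCE is the grip in N (left out, the last holds). Time passes only in rows, so rows that do not move let the fingers close, or fill a call up. It gives the time, the measured TCP pose, the force and the opening at its end, in the units of the state.
- get_state(): the state, without advancing time (a new reading comes with each control period).
- capture(name): name is "side" or "top"; returns a dict with "image" (480x640x3 uint8, red, green, blue), "fovy" (degrees; the focal length in pixels is half the picture's height over the tangent of half this angle, whatever the lens; pixels are square), "cx", "cy" (the principal point, pixels), "pose" (4x4, takes a point from camera to world coordinates). Camera axes: x right, y up, looking along -z (the intrinsics and any distortion apply to the point x, -y, -z); pixel columns grow to the right and rows downward; lengths in m; the calibration is good to about 2 mm. A picture is of the moment at which its call begins. There is no depth.
- close_job(): hands the job in, once; it reports no verdict.
The state is a dict: "time_s": time; "joints": joint angles; "qd": joint speeds; "joint_torque": joint torques, N m; "tcp_pos": TCP position; "eef_rot": TCP orientation; "contact_force": force on the tool from outside, world axes, zero at the start; "moment": the same for the moment, N m; "gripper_width": finger opening in m.
Only numpy, scipy, OpenCV 4.12 (cv2) and the standard library are available. Lean on these libraries where they do the work, as an engineer would, in place of code of your own. Each camera call takes 0.05 s, during which the arm holds its last target.

### The job

Three tomatoes are held up in the feed chute: two have wedged side by side at the throat under the clear guard, the third is stuck behind them. Take the push rod out of its rest, reach up the lane from the outlet end and gently nudge a wedged tomato back, as often as it takes, until all three tomatoes have rolled out and lie in the run-out tray. Then leave the rod lying flat on the bench, or back in its rest, without bruising or spilling a tomato or disturbing the flask, the potted herb and the dishes.

Things in the scene. Friction and masses are not known exactly. Their poses are not given: they have to be found in the camera images.
- chute: Fixed feed chute: sheet-steel tub on legs, 355 mm along its slope, 200 mm wide inside, walls 72 mm high, open at the top beyond the guard. Origin on the bench straight below the middle of the outlet lip; x level, to the uphill end; y across; z up. Its floor is 50 mm above the bench at the lip and rises at 0.21 rad along +x. Pushing a tomato up it takes a few newtons.
- lip (a point): Middle of the outlet lip, on the floor (chute x = 0, z = 50 mm). The outlet is the end of a straight lane 90 mm wide and 72 mm high, 105 mm long up the slope to the throat: wide enough for a tomato to roll out past a rod kept close to one wall. An end plate, square to the floor, closes the tub beside the outlet out to y = +-104 mm.
- throat (a point): Middle of the floor at the throat, 105 mm up the slope from the lip. Uphill of it white deflectors, 72 mm high, open out from the lane's walls at 0.50 rad each to the tub's full width.
- guard (a point): Middle of the uphill edge of the flat clear guard, on its top. The guard is 5 mm thick, lies on the walls (underside 72 mm off the floor, square to it) and covers the tub from the lip to 228 mm up the slope, so nothing reaches the wedged pair from above. Four black knobs at its corners stand 12 mm above it.
- tray: Fixed white run-out tray before the outlet, grey lining. Origin under its middle, on the bench; x towards the chute, parallel to the chute's x; middle 113 mm before the lip. Inside 250 mm (x) by 200 mm (y); walls 55 mm high (38 mm under the lip). The lining is 31 mm above the bench at the chute's end and falls to 9 mm at the far end: tomatoes roll away from the outlet.
- tomato_1: Red tomato, 64 mm ball, about 140 g. Origin: its centre. One of the wedged pair, on the chute's +y side, touching a deflector and tomato_2: its centre is about 148 mm up the slope, 32 mm off the floor, 32 mm from the middle line, so the rod meets it 116 mm in from the lip. Once it is pushed back 30 to 40 mm its neighbour runs out past the rod; those left may wedge again.
- tomato_2: The other tomato of the wedged pair, the same, on the chute's -y side. Origin: its centre.
- tomato_3: The third tomato, the same, resting uphill against the other two. Origin: its centre.
- rod: Straight push rod, 200 mm, 110 g. Origin: mid-length on its axis; x along it to the head. Handle: grey, 18 mm square, x = -100 to -32 mm; shank: steel, 16 mm square, ending in a round black rubber tip, front at x = 100. Balances near x = -6. Axis 9 mm above what it lies on. Held by the middle it is too short to move the wedged pair; held near the end, x about -80, it is long enough.
- rod_head (a point): Front of the rod's head, on its axis, at the rod's x = +100 mm.
- rest: Fixed white rest in which the rod starts, lying level along the rest's x, head to +x, axis 27 mm above the bench. Origin under its middle, on the bench. Base 230 x 50 x 6 mm. Two pockets, open at the top, 24 mm wide, walls 12 mm thick and 62 mm high, closed at the outer ends, hold the rod's ends; between them 88 mm of the rod (x = -44 to 44 mm) is free to be taken.
- flask: Empty conical glass flask with a black rubber stopper, 138 mm high, 82 mm wide at the foot. Origin: under its middle. Leave it alone.
- herb_pot: Potted herb, pot 84 mm wide and 72 mm high, leaves to about 170 mm. Origin: under its middle. Leave it alone.
- dishes: Stack of three clear culture dishes, 94 mm wide, 48 mm high. Origin: under its middle. Leave it alone.
Things that resemble listed ones, but are neither listed nor needed, are in the scene too. What is shaped like the rod but turquoise is not meant.

How it is judged (in metres and radians):
On the way:
1. a wedged tomato has been nudged back up the slope, 15 mm or more, with the push rod reaching in from the outlet (((x of tomato_1 in the frame of chute above 0.153 m and x of rod_head in the frame of chute above 0.09 m) or (x of tomato_2 in the frame of chute above 0.153 m and x of rod_head in the frame of chute above 0.09 m))), for 0.05 s.
At the end, for the whole second after the job is handed in: All three tomatoes lie at rest inside the run-out tray; the push rod lies still and flat on the bench (axis within 14 mm of it, level within 0.07 rad), or back in its rest (within 20 mm) (x of tomato_1 in the frame of tray between -0.125 and 0.125 m and y of tomato_1 in the frame of tray between -0.1 and 0.1 m and height (world z) of each of tomato_1, tomato_2, tomato_3 below 0.078 m and linear speed of each of tomato_1, tomato_2, tomato_3 below 0.03 m/s and x of tomato_2 in the frame of tray between -0.125 and 0.125 m and y of tomato_2 in the frame of tray between -0.1 and 0.1 m and x of tomato_3 in the frame of tray between -0.125 and 0.125 m and y of tomato_3 in the frame of tray between -0.1 and 0.1 m and ((height (world z) of rod below 0.014 m and angle between rod's own x axis and vertical between 1.5 and 1.64 rad and linear speed of rod below 0.02 m/s) or (horizontal distance between rod and rest below 0.02 m and height (world z) of rod below 0.033 m and angle between the x axis of rod and the x axis of rest, either way round below 0.1 rad))); the robot touches nothing.
It fails at once if a tomato pressed with more than 20 N by the rod or the fingers (bruised) (contact force between any of rod, the fingers and tomato_1 above 20 N or contact force between any of rod, the fingers and tomato_2 above 20 N or contact force between any of rod, the fingers and tomato_3 above 20 N).
It fails at once if a tomato spilled out of the chute or the tray, onto the bench or the floor (height (world z) of any of tomato_1, tomato_2, tomato_3 below 0.036 m).
It fails at once if the flask, the potted herb or the stack of dishes moved by more than 20 mm (distance of any of flask, herb_pot, dishes from where it was at the start of the episode above 0.02 m).
It also fails if it takes over 67 s, if anything falls off the work surface, if the arm or the gripper's body presses on something with over 40 N, if the wrist force passes 120 N, or if a joint passes its speed limit or range.

## Working session

There is one attempt and no reset: what is moved stays moved. The work goes in short steps, Python scripts to look and compute and a shell command to move; the robot and the scene stay as the last step left them, time stands still between calls to the robot, and variables do not carry over. Pictures are saved under pics/ and viewed, and the job is handed in when it is done.

```bash
mkdir -p pics; ls
python3 - <<'E'
from plant import *
import cv2,numpy as np
for n in("side","top"):
    c=capture(n); cv2.imwrite(f"pics/{n}0.png",c["image"][:,:,::-1])
    print(n,{k:(v if k!="pose" else np.round(v,4).tolist()) for k,v in c.items() if k!="image"})
print(get_state())
E
```

```text
pics
side {'fovy': 54.052714843366445, 'cx': 318.9645612258334, 'cy': 244.3398777083712, 'pose': [[-0.9155, 0.1949, -0.352, 0.0762], [-0.4023, -0.4593, 0.792, 0.905], [-0.0073, 0.8666, 0.4989, 0.7839], [0.0, 0.0, 0.0, 1.0]]}
top {'fovy': 51.5426940402112, 'cx': 314.041265513116, 'cy': 232.82515128625468, 'pose': [[0.0156, 0.9976, -0.0679, 0.4135], [-0.9999, 0.0153, -0.0053, -0.0996], [-0.0043, 0.068, 0.9977, 1.2599], [0.0, 0.0, 0.0, 1.0]]}
{'time_s': 0.1, 'joints': array([-5.45413815e+01,  2.05873043e+01,  6.39974857e-01, -1.85908169e-02,
       -7.01357032e+01, -1.65071109e+01]), 'qd': array([-0.09236384, -0.12559468,  0.06709043,  0.09748194,  0.00104262,
       -0.09537191]), 'joint_torque': array([-1.22962847e-03, -5.84163380e+01,  2.93754154e+01,  7.01558679e+00,
        1.01915500e-02, -6.80142057e-05]), 'tcp_pos': array([ 0.21906194, -0.6380085 ,  0.22572122]), 'eef_rot': array([ 94.62193387,  89.91514732, 113.56711175]), 'contact_force': array([0.32776707, 0.07878963, 0.58078726]), 'moment': array([0.02692357, 0.04298079, 0.01524927]), 'gripper_width': 0.08785458758458915}
```

View pics/side0.png

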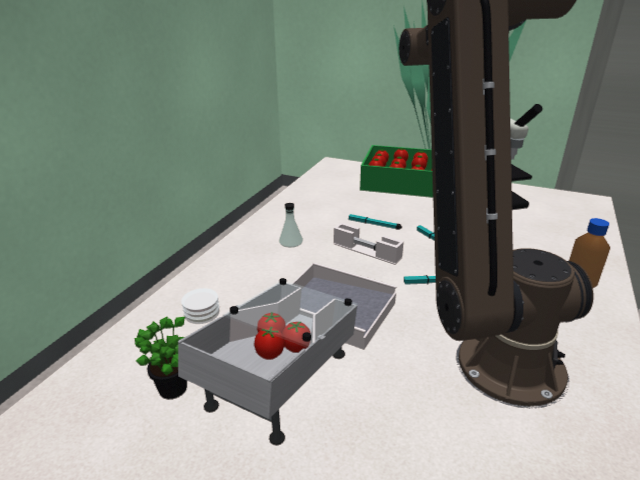

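View pics/top0.png

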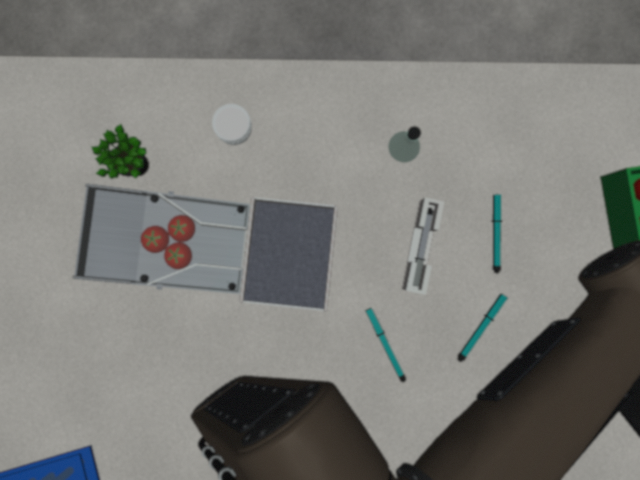

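```bash
cat > h.py <<'E'
from plant import *
import cv2,numpy as np
def cap(n,name=None):
    c=capture(n)
    if name: cv2.imwrite(f"pics/{name}.png",c["image"][:,:,::-1])
    return c
def ray(c,u,v):
    f=240/np.tan(np.radians(c["fovy"])/2)
    d=np.array([(u-c["cx"])/f,-(v-c["cy"])/f,-1.0]); P=np.array(c["pose"])
    return P[:3,3],P[:3,:3]@d
def onz(c,u,v,z):
    o,d=ray(c,u,v); return o+d*(z-o[2])/d[2]
def proj(c,p):
    f=240/np.tan(np.radians(c["fovy"])/2);P=np.array(c["pose"])
    q=P[:3,:3].T@(np.asarray(p,float)-P[:3,3]); return c["cx"]+f*q[0]/-q[2],c["cy"]-f*q[1]/-q[2]
def crop(c,name,u0,v0,u1,v1,k):
    im=c["image"][v0:v1,u0:u1,::-1]; cv2.imwrite(f"pics/{name}.png",cv2.resize(im,None,fx=k,fy=k,interpolation=cv2.INTER_CUBIC))
E
python3 - <<'E'
from h import *
t=cap("top");s=cap("side")
crop(t,"restT",380,180,480,310,4)
crop(s,"restS",310,205,430,275,6)
crop(t,"chT",60,170,350,320,2.7)
crop(s,"chS",170,240,410,450,2.6)
E
```

```text
(no output)
```

View pics/restT.png

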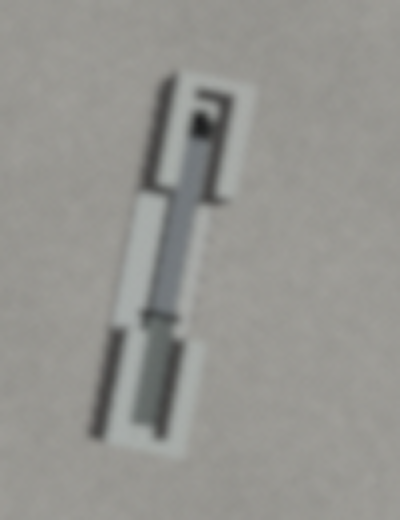

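View pics/restS.png

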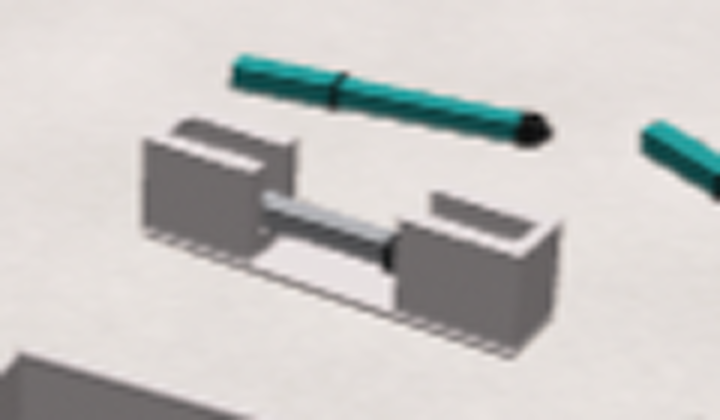

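View pics/chT.png

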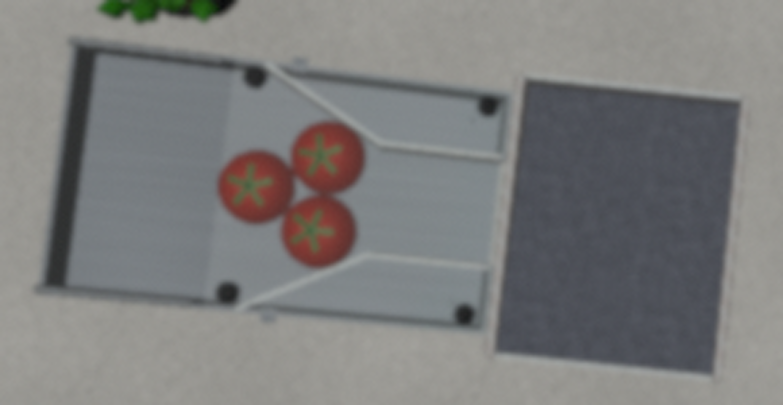

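View pics/chS.png

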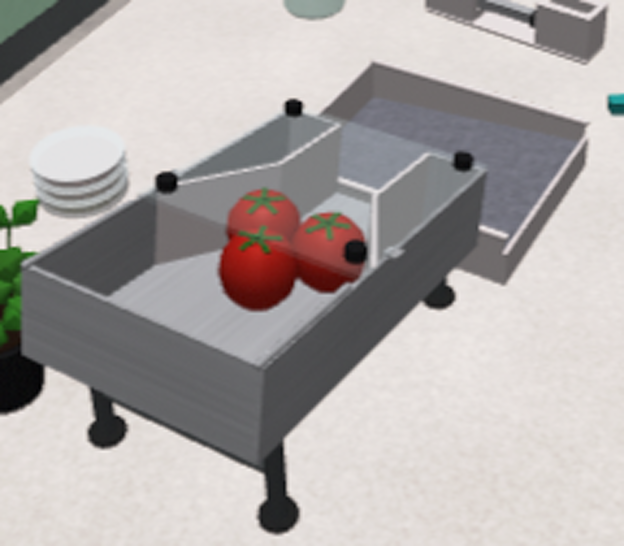

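Run:
```python
from h import *
t=cap("top");s=cap("side");st=get_state()
from scipy.spatial.transform import Rotation as R
print("toolR",np.round(R.from_euler('xyz',st["eef_rot"],degrees=True).as_matrix(),3).tolist())
def pr(n,p): print(n,np.round(p,4))
# top crop rest: /4 + (380,180)
for n,u,v,z in [("rest corner UL",183,72,.062),("UR",255,88,.062),("LR",185,455,.062),("LL",103,440,.062),("head",203,115,.031),("collar",158,318,.036),("tail",148,428,.036)]:
    pr("restT "+n,onz(t,380+u/4,180+v/4,z))
for n,u,v,z in [("UL",145,140,.062),("botUL",145,235,0),("botLR",516,357,0),("topLR",515,240,.062),("topR",560,222,.062),("topBackL",190,120,.062)]:
    pr("restS "+n,onz(s,310+u/6,205+v/6,z))
k=2.7
for n,u,v,z in [("knob lip+?",488,102,.14),("knob lip2",464,312,.14),("knob up1",256,72,.14+.044),("knob up2",228,290,.184),("tub lip far",507,97,.12),("tub lip near",482,327,.12),("up far",75,43,.195),("up near",40,290,.195),("tray UL",525,80,.038),("tray UR",740,98,.055),("tray LR",714,375,.055),("tray LL",496,352,.038)]:
    pr("chT "+n,onz(t,60+u/k,170+v/k,z))
k=2.6
for n,u,v,z in [("knob lip A",294,103,.14),("knob lip B",463,157,.14),("knob up A",166,178,.184),("knob up B",355,248,.184),("tubuphill B bottomcorner top",265,365,.195),("tub uphill A",25,265,.195),("tub lip B top",486,170,.12)]:
    pr("chS "+n,onz(s,170+u/k,240+v/k,z))
for n,a in [("turq",(497,195)),("turq",(497,270)),("turq",(368,308)),("turq",(404,380)),("turq",(505,295)),("turq",(461,359)),("dish",(232,124)),("flask",(404,146)),("herb",(140,162)),("tray",(333,307)),("tray",(334,205))]:
    pr(n,onz(t,*a,0.01))
for n,u,v in [("t",256,187),("t",329,157),("t",319,231)]: pr("tom",onz(t,60+u/2.7,170+v/2.7,.112))
```

```text
toolR [[-0.0, -0.325, 0.946], [0.001, 0.946, 0.325], [-1.0, 0.001, -0.0]]
restT rest corner UL [ 0.5839 -0.3627  0.062 ]
restT UR [ 0.5747 -0.4063  0.062 ]
restT LR [ 0.3531 -0.364   0.062 ]
restT LL [ 0.3612 -0.315   0.062 ]
restT head [ 0.5616 -0.382   0.031 ]
restT collar [ 0.4351 -0.3532  0.036 ]
restT tail [ 0.3678 -0.3471  0.036 ]
restS UL [ 0.5821 -0.3565  0.062 ]
restS botUL [ 0.5831 -0.3604  0.    ]
restS botLR [ 0.359  -0.3181  0.    ]
restS topLR [ 0.3674 -0.3293  0.062 ]
restS topR [ 0.3512 -0.3564  0.062 ]
restS topBackL [ 0.5681 -0.3879  0.062 ]
chT knob lip+? [0.5441 0.0734 0.14  ]
chT knob lip2 [0.3684 0.0889 0.14  ]
chT knob up1 [0.5606 0.255  0.184 ]
chT knob up2 [0.3847 0.2708 0.184 ]
chT tub lip far [0.551  0.0604 0.12  ]
chT tub lip near [0.3552 0.0767 0.12  ]
chT up far [0.5803 0.3976 0.195 ]
chT up near [0.3826 0.4161 0.195 ]
chT tray UL [0.5768 0.0558 0.038 ]
chT tray UR [ 0.5611 -0.141   0.055 ]
chT tray LR [ 0.3127 -0.1211  0.055 ]
chT tray LL [0.3287 0.0761 0.038 ]
chS knob lip A [0.5418 0.0741 0.14  ]
chS knob lip B [0.3671 0.0905 0.14  ]
chS knob up A [0.5548 0.2652 0.184 ]
chS knob up B [0.381  0.2816 0.184 ]
chS tubuphill B bottomcorner top [0.3808 0.4182 0.195 ]
chS tub uphill A [0.5836 0.4022 0.195 ]
chS tub lip B top [0.3506 0.0751 0.12  ]
turq [ 0.6016 -0.5542  0.01  ]
turq [ 0.4124 -0.5524  0.01  ]
turq [ 0.3128 -0.2304  0.01  ]
turq [ 0.1379 -0.3207  0.01  ]
turq [ 0.3505 -0.5718  0.01  ]
turq [ 0.1913 -0.4614  0.01  ]
dish [0.7746 0.1214 0.01  ]
flask [ 0.7239 -0.3187  0.01  ]
herb [0.6727 0.3534 0.01  ]
tray [ 0.3139 -0.1431  0.01  ]
tray [ 0.5699 -0.1423  0.01  ]
tom [0.4711 0.275  0.112 ]
tom [0.4978 0.2132 0.112 ]
tom [0.4342 0.2196 0.112 ]
```

Candidates for the rod: turquoise sticks at top px (497,233), (483,327), (387,345), and the grey/steel stick with a black tip lying in the white rest at (422,245). The last one matches, and the crop confirms it: grey handle to the near end, steel shank, black head at crop (203,115). The three wedged tomatoes are at top px (155,239), (182,228) and (178,256).

```bash
python3 -m creep '{"jaw":[-1,-1,-1,-1,-1,-1,-1,-1,-1,-1],"roll":[0.148,0.148,0.148,0.08,0,0,0,0,0,0],"translation":[[0,0,0],[0,0,0],[0,0,0],[0,0.042,0.024],[0,0.042,0.024],[0,0.042,0.024],[0,0.042,0.024],[0,0.042,0.024],[0,0.042,0.024],[0,0.042,0.024]]}' 30
cat >> h.py <<'E'
from scipy.spatial.transform import Rotation as R
def plan(x,y,z,yaw):
    "tool-axis delta to get TCP to x,y,z with tool z at yaw"
    st=get_state();M=R.from_euler('xyz',st["eef_rot"],degrees=True).as_matrix()
    y0=np.degrees(np.arctan2(M[1,2],M[0,2]))
    print("t",round(st["time_s"],2),"tcp",np.round(st["tcp_pos"],4),"yaw",round(y0,2),"down",np.round(M[:,0],3),"w",round(st["gripper_width"],4),"F",np.round(st["contact_force"],1))
    d=np.array([x,y,z])-st["tcp_pos"]
    print("roll",round(np.radians(y0-yaw),4),"delta now-axes",np.round(M.T@d,4),end=' ')
    a=np.radians(yaw);print("after-turn axes",np.round([-d[2],-np.sin(a)*d[0]+np.cos(a)*d[1],np.cos(a)*d[0]+np.sin(a)*d[1]],4))
E
python3 -c "
from h import *
plan(.461,-.360,.02,-11)"
```

```text
time_s: 1.3
tcp_pos: [0.4385, -0.378, 0.2269]
eef_rot: [-13.3, 90.0, -24.4]
contact_force: [1.9, -1.8, 0.4]
gripper_width: 0.0879
t 1.3 tcp [ 0.4385 -0.378   0.2269] yaw -11.07 down [ 0. -0. -1.] w 0.0879 F [ 1.9 -1.8  0.4]
roll -0.0012 delta now-axes [0.2069 0.022  0.0185] after-turn axes [0.2069 0.022  0.0186]
```

```bash
python3 -m creep '{"jaw":[-0.5,-0.5,-0.5,-0.5,-0.5,-0.5,-0.5,-0.5,-0.5,-0.5],"roll":[0,0,0,0,0,0,0,0,0,0],"translation":[[0,0.011,0.009],[0,0.011,0.009],[0.035,0,0],[0.035,0,0],[0.035,0,0],[0.03,0,0],[0,0,0],[0,0,0],[0,0,0],[0,0,0]]}'
python3 -c "
from h import *
t=cap('top','t1');s=cap('side','s1')
crop(t,'r1T',370,170,490,310,4); crop(s,'r1S',300,190,440,290,5)
plan(.461,-.360,.02,-11)"
```

```text
time_s: 2.3
tcp_pos: [0.4604, -0.3622, 0.0935]
eef_rot: [-12.8, 89.8, -23.9]
contact_force: [-0.0, -0.6, 0.3]
gripper_width: 0.0658
t 2.4 tcp [ 0.46   -0.3619  0.093 ] yaw -11.07 down [ 0.002 -0.001 -1.   ] w 0.0659 F [-0.6 -0.1 -0.8]
roll -0.0012 delta now-axes [0.073  0.0021 0.0004] after-turn axes [0.073  0.0021 0.0006]
```

View pics/r1S.png

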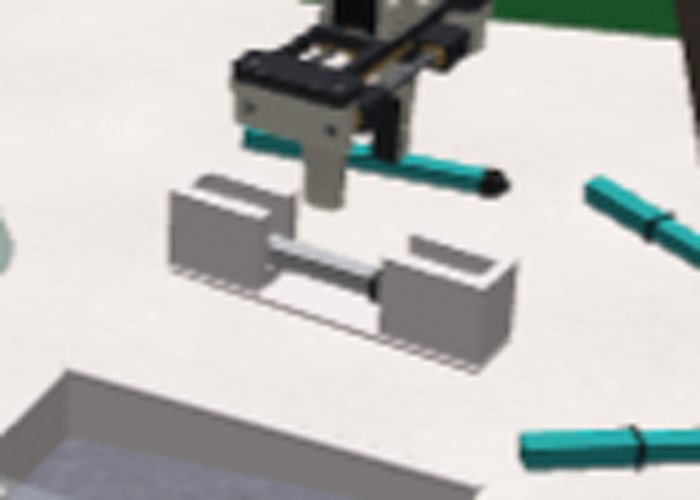

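View pics/t1.png

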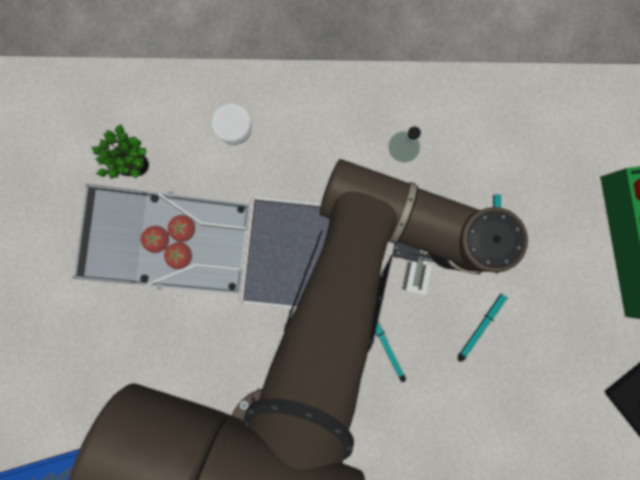

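```bash
python3 -c "
from h import *
s=cap('side');
print([ (proj(s,(.46,-.361,.035))) , proj(s,(.461,-.361+.03,.02))])
print(onz(s,300+270/5,190+238/5,.035),onz(s,300+372/5,190+278/5,.035))"
```

```text
[(np.float64(369.85711134850214), np.float64(242.10733463654478)), (np.float64(366.3481579174444), np.float64(250.4469716506213))]
[ 0.51705869 -0.36913636  0.035     ] [ 0.43968334 -0.3453079   0.035     ]
```

```bash
python3 -m creep '{"jaw":[-0.5,-0.5,-0.5,-0.5,1,1,1,1,1,1],"roll":[0,0,0,0,0,0,0,0,0,0],"translation":[[0.024,0.0015,0],[0.024,0,0],[0.023,0,0],[0,0,0],[0,0,0],[0,0,0],[0,0,0],[0,0,0],[0,0,0],[0,0,0]]}' 40
python3 -c "
from h import *
plan(.461,-.360,.02,-11)"
```

```text
time_s: 3.45
tcp_pos: [0.4598, -0.3601, 0.0209]
eef_rot: [-9.3, 90.0, -20.4]
contact_force: [-0.6, 0.3, 0.8]
gripper_width: 0.0231
t 3.45 tcp [ 0.4598 -0.3601  0.0209] yaw -11.07 down [ 0.001 -0.    -1.   ] w 0.0231 F [-0.6  0.3  0.8]
roll -0.0012 delta now-axes [0.0009 0.0004 0.0011] after-turn axes [0.0009 0.0004 0.0011]
```

```bash
python3 -m creep '{"jaw":[1,1,1,1,1,1,1,1,1,1],"roll":[0,0,0,0,0,0,0,0,0,0],"translation":[[0,0,0],[0,0,0],[-0.015,0,0],[-0.025,0,0],[-0.025,0,0],[-0.005,0,0],[0,0.03,0.003],[0,0.035,0.003],[0,0.035,0],[0,0.03,0]]}'
python3 -c "
from h import *
s=cap('side','s2');crop(s,'r2S',270,190,430,310,5)
plan(.491,-.233,.004,-11)"
```

```text
time_s: 4.45
tcp_pos: [0.4902, -0.2322, 0.0899]
eef_rot: [169.4, 89.9, 158.3]
contact_force: [0.4, -0.4, -1.4]
gripper_width: 0.0154
t 4.5 tcp [ 0.4909 -0.2295  0.09  ] yaw -11.04 down [-0.     0.001 -1.   ] w 0.0157 F [-0.8  4.1 -1.9]
roll -0.0006 delta now-axes [ 0.086  -0.0035  0.0008] after-turn axes [ 0.086  -0.0034  0.0008]
```

View pics/r2S.png

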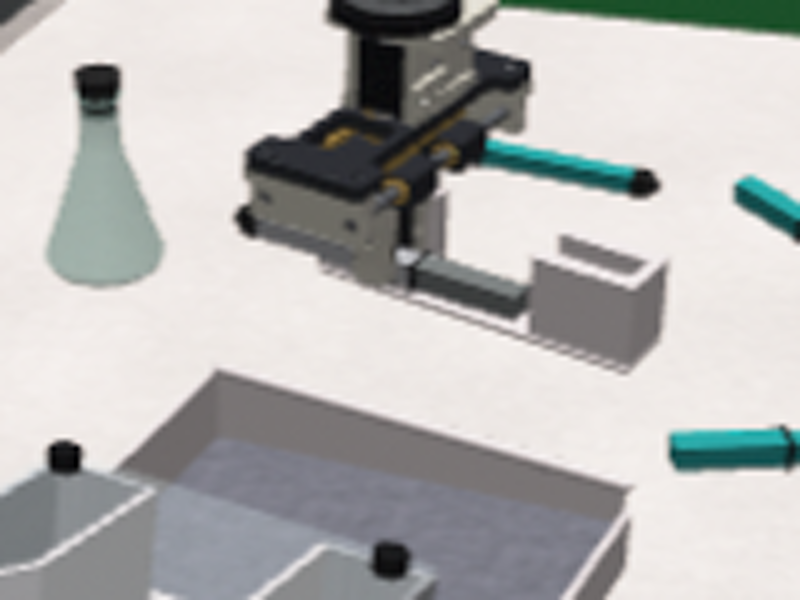

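```bash
python3 -m creep '{"jaw":[1,1,1,1,1,1,-0.5,-0.5,-0.5,-0.5],"roll":[0,0,0,0,0,0,0,0,0,0],"translation":[[0.03,-0.003,0],[0.03,0,0],[0.018,0,0],[0.008,0,0],[0,0,0],[0,0,0],[0,0,0],[0,0,0],[0,0,0],[0,0,0]]}'
python3 -c "
from h import *
s=cap('side','s3');crop(s,'r3S',270,190,430,310,5)
plan(.491,-.233,.004,-11)"
```

```text
time_s: 5.5
tcp_pos: [0.4901, -0.2367, 0.0049]
eef_rot: [6.0, 90.0, -5.1]
contact_force: [-0.1, -0.5, -0.6]
gripper_width: 0.0418
t 5.55 tcp [ 0.4901 -0.2367  0.0048] yaw -11.07 down [ 0. -0. -1.] w 0.0463 F [-0.4  0.1 -0.2]
roll -0.0013 delta now-axes [0.0008 0.0038 0.0002] after-turn axes [0.0008 0.0038 0.0002]
```

View pics/r3S.png

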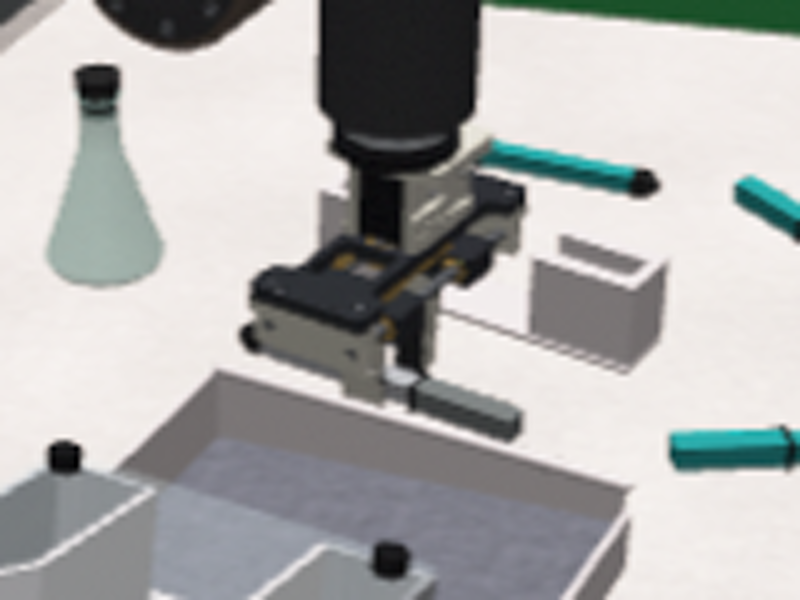

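```bash
python3 -c "
from h import *
s=cap('side')
print(onz(s,270+416/5,190+382/5,.019),onz(s,270+520/5,190+414/5,.018))"
```

```text
[ 0.46756149 -0.22775595  0.019     ] [ 0.39965628 -0.22036363  0.018     ]
```

```bash
python3 -m creep '{"jaw":[-0.5,-0.5,-0.5,-0.5,1,1,1,1,1,1],"roll":[0,0,0,0,0,0,0,0,0,0],"translation":[[0,0,-0.03],[0,0,-0.03],[0.001,0,-0.012],[0.001,0,0],[0,0,0],[0,0,0],[0,0,0],[0,0,0],[0,0,0],[0,0,0]]}' 60
python3 -c "
from h import *
s=cap('side','s4');crop(s,'r4S',270,190,430,310,5)
plan(.491,-.233,.004,-11)"
```

```text
time_s: 6.6
tcp_pos: [0.4194, -0.2228, 0.0025]
eef_rot: [-169.5, 90.0, 179.4]
contact_force: [-0.2, -0.4, 0.7]
gripper_width: 0.0236
t 6.65 tcp [ 0.4193 -0.2228  0.0025] yaw -11.07 down [-0.  0. -1.] w 0.0193 F [-0.6  0.7 -0.3]
roll -0.0012 delta now-axes [-0.0015  0.0038  0.0723] after-turn axes [-0.0015  0.0037  0.0723]
```

View pics/r4S.png

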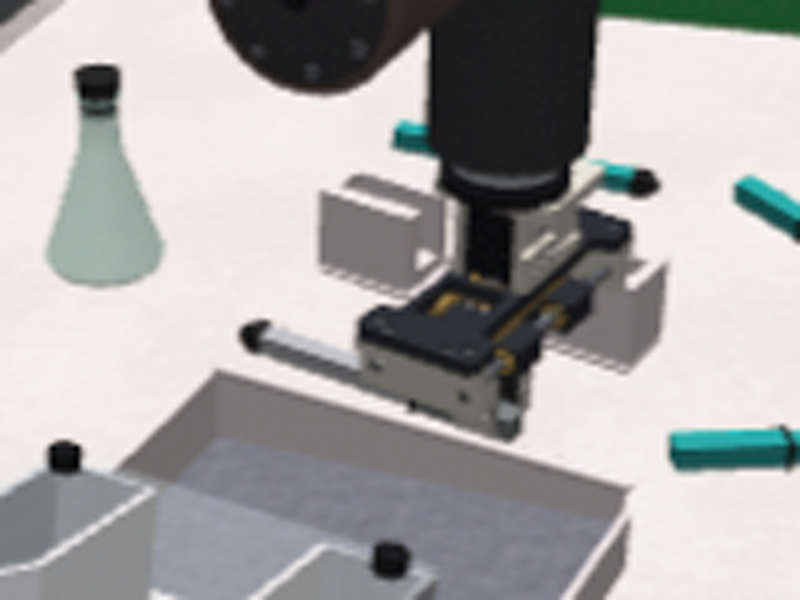

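```bash
python3 -m creep '{"jaw":[1,1,1,1,1,1,1,1,1,1],"roll":[0,0,0,0,0,-0.14,-0.14,-0.14,-0.14,-0.14],"translation":[[0,0,0],[0,0,0],[-0.02,0,0],[-0.04,0,0],[-0.04,0,0],[-0.03,0,0],[-0.01,0,0],[0,0,0],[0,0,0],[0,0,0]]}'
python3 -m creep '{"jaw":[1,1,1,1,1,1,1,1,1,1],"roll":[-0.14,-0.14,-0.14,-0.14,-0.14,-0.14,-0.14,0,0,0],"translation":[[0,0,0],[0,0,0],[0,0,0],[0,0,0],[0,0,0],[0,0,0],[0,0,0],[0,0,0],[0,0,0],[0,0,0]]}'
python3 -c "
from h import *
s=cap('side','s5');t=cap('top','t5')
plan(.4677,-.151,.0985,85.3)"
```

```text
time_s: 7.65
tcp_pos: [0.4189, -0.2227, 0.1426]
eef_rot: [95.3, 90.0, 124.7]
contact_force: [-0.7, 0.6, -0.8]
gripper_width: 0.0173
time_s: 8.65
tcp_pos: [0.4192, -0.2228, 0.1425]
eef_rot: [51.8, 90.0, 136.8]
contact_force: [0.2, 0.2, -0.9]
gripper_width: 0.0173
t 8.75 tcp [ 0.4192 -0.2228  0.1425] yaw 85.07 down [-0.  0. -1.] w 0.0174 F [0.1 0.2 0.9]
roll -0.004 delta now-axes [ 0.044  -0.0421  0.0757] after-turn axes [ 0.044  -0.0424  0.0755]
```

View pics/s5.png

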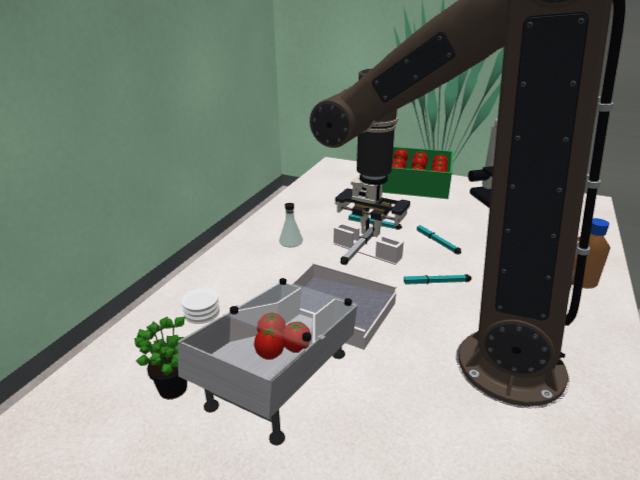

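View pics/t5.png

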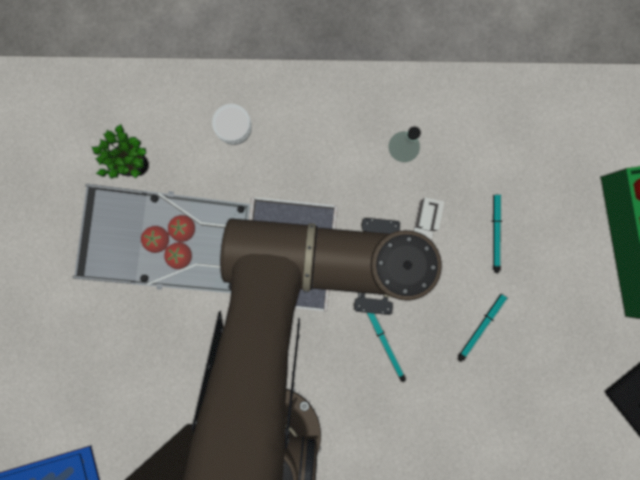

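```bash
python3 -c "
from h import *
s=cap('side');t=cap('top')
print('head',onz(s,345,261,.149))
L=np.array([.4537,.081]);a=np.radians(85.3);u=np.array([np.cos(a),np.sin(a)]);v=np.array([-u[1],u[0]])
def ch(p): d=p[:2]-L; return np.round([d@u,d@v],4)
for c,o,k,pts in [(t,(60,170),2.7,[('lip-',500,157,.1204),('lip+',487,268,.1204),('thr-',380,143,.1423),('thr+',366,254,.1423),('ep-',508,95,.1204),('ep+',482,327,.1204),('up-',75,43,.194),('up+',40,290,.194)]),(s,(170,240),2.6,[('lip-',340,125,.1204),('lip+',430,155,.1204),('thr-',282,161,.1423),('thr+',376,191,.1423),('ep+',486,170,.1204),('up+',265,365,.194),('up-',25,265,.194)])]:
  for n,x,y,z in pts: print(n,ch(onz(c,o[0]+x/k,o[1]+y/k,z)))
crop(s,'laneS',220,270,370,370,5.3)
crop(t,'laneT',130,180,260,300,5)
"
```

```text
head [ 0.42902893 -0.05103101  0.149     ]
lip- [-0.0122 -0.0469]
lip+ [-0.0113  0.048 ]
thr- [ 0.0858 -0.0474]
thr+ [0.0869 0.0458]
ep- [-0.0133 -0.1004]
ep+ [-0.0124  0.0978]
up- [ 0.3263 -0.1003]
up+ [0.3287 0.0984]
lip- [-0.0128 -0.0469]
lip+ [-0.0104  0.0486]
thr- [ 0.0838 -0.048 ]
thr+ [0.082  0.0443]
ep+ [-0.0138  0.1025]
up+ [0.3293 0.0997]
up- [ 0.33   -0.1041]
```

View pics/laneS.png

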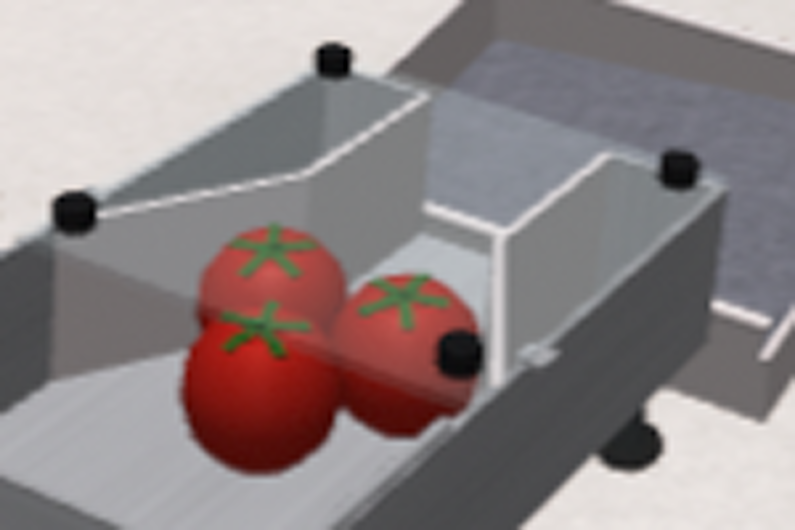

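```bash
python3 -m creep '{"jaw":[1,1,1,1,1,1,1,1,1,1],"roll":[-0.004,0,0,0,0,0,0,0,0,0],"translation":[[0,-0.021,0.015],[0,-0.021,0.015],[0.022,0,0.015],[0.022,0,0.015],[0,0,0.015],[0,0,0],[0,0,0],[0,0,0],[0,0,0],[0,0,0]]}'
python3 -c "
from h import *
s=cap('side','s6');crop(s,'lane6',220,220,420,370,4)
plan(.4677,-.151,.0985,85.3)"
```

```text
time_s: 9.85
tcp_pos: [0.4673, -0.1519, 0.0988]
eef_rot: [-83.4, 90.0, 1.9]
contact_force: [0.5, -0.0, -0.6]
gripper_width: 0.0174
t 9.9 tcp [ 0.4672 -0.1518  0.0988] yaw 85.38 down [ 0.  0. -1.] w 0.0176 F [ 0.4  0.1 -1.3]
roll 0.0014 delta now-axes [ 0.0003 -0.0004  0.0009] after-turn axes [ 0.0003 -0.0004  0.0009]
```

View pics/lane6.png

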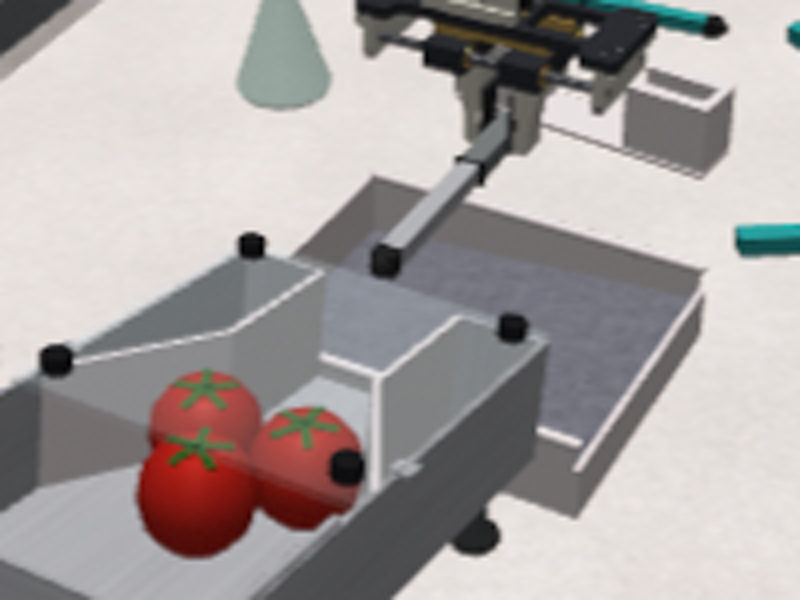

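```bash
python3 -c "
from h import *
s=cap('side')
L=np.array([.4537,.081]);a=np.radians(85.3);u=np.array([np.cos(a),np.sin(a)]);v=np.array([-u[1],u[0]])
for q,z in [(-.055,.105),(-.055,.095),(-.055,.115),(.1,.105)]:
  p=L+q*u-.033*v; x=proj(s,[*p,z]); print(q,z,(x[0]-220)*4,(x[1]-220)*4)
p=L-.185*u-.033*v;x=proj(s,[*p,.105]); print((x[0]-220)*4,(x[1]-220)*4)
o=onz(s,220+385/4,220+262/4,.105)[:2]-L;print(o@u,o@v)
"
```

```text
-0.055 0.105 376.83208624149324 263.9641697773086
-0.055 0.095 377.0280330582382 277.0298255992293
-0.055 0.115 376.63447519059173 250.787543483606
0.1 0.105 243.9623054643264 403.8133638544366
469.38106367960086 166.55375913556963
-0.059269464288105 -0.029500481916549817
```

```bash
python3 -m creep '{"jaw":[1,1,1,1,1,1,1,1,1,1],"roll":[0.016,0,0,0,0,0,0,0,0,0],"translation":[[0,-0.0005,0],[0,0,0.02],[0,0,0.025],[0,0,0.025],[0,0,0.025],[0,0,0.02],[0,0,0.01],[0,0,0],[0,0,0],[0,0,0]]}'
python3 -c "
from h import *
s=cap('side','s7');crop(s,'lane7',220,220,420,370,4)
plan(.4677,-.151,.0985,85.3)"
```

```text
time_s: 10.95
tcp_pos: [0.4795, -0.0277, 0.0985]
eef_rot: [118.2, 90.0, -157.4]
contact_force: [-0.3, 0.1, -0.3]
gripper_width: 0.0177
t 11.0 tcp [ 0.4795 -0.0277  0.0985] yaw 84.45 down [-0. -0. -1.] w 0.0173 F [ 0.2 -0.4 -1.2]
roll -0.0149 delta now-axes [ 0.     -0.0002 -0.1238] after-turn axes [ 0.      0.0017 -0.1238]
```

View pics/lane7.png

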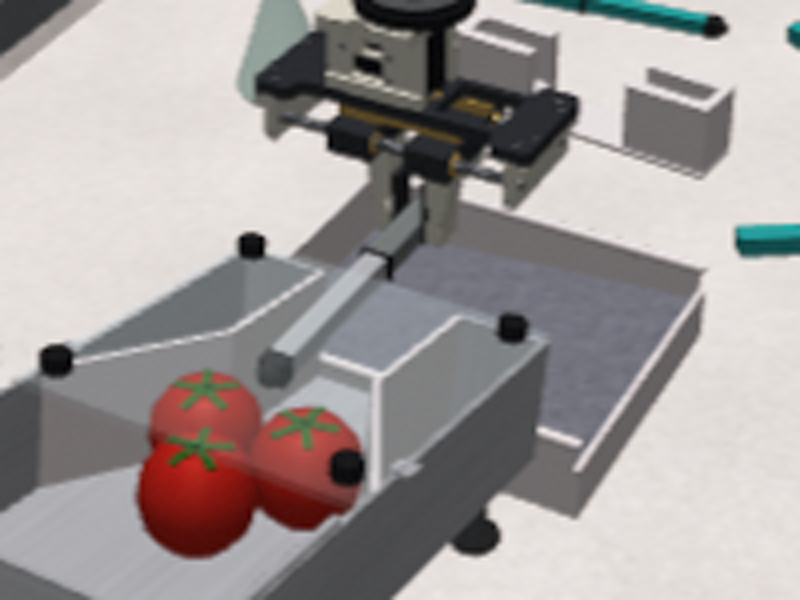

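```bash
python3 -m creep '{"jaw":[1,1,1,1,1,1,1,1,1,1],"roll":[0,0,0,0,0,0,0,0,0,0],"translation":[[0,0,0.008],[0,0,0.009],[0,0,0.008],[0,0,0.006],[0,0,0.005],[0,0,0.005],[0,0,0.005],[0,0,0.005],[0,0,0.005],[0,0,0]]}'
python3 -c "
from h import *
s=cap('side','s8');crop(s,'lane8',220,220,420,370,4)
plan(.4677,-.151,.0985,85.3)"
```

```text
time_s: 12.0
tcp_pos: [0.4853, 0.0293, 0.0986]
eef_rot: [-50.0, 90.0, 34.5]
contact_force: [0.3, 0.6, -1.2]
gripper_width: 0.0175
t 12.05 tcp [0.4851 0.029  0.0985] yaw 84.53 down [ 0.  0. -1.] w 0.0173 F [-0.4  0.1 -1.4]
roll -0.0135 delta now-axes [ 0.      0.0002 -0.1809] after-turn axes [ 0.      0.0026 -0.1809]
```

View pics/lane8.png

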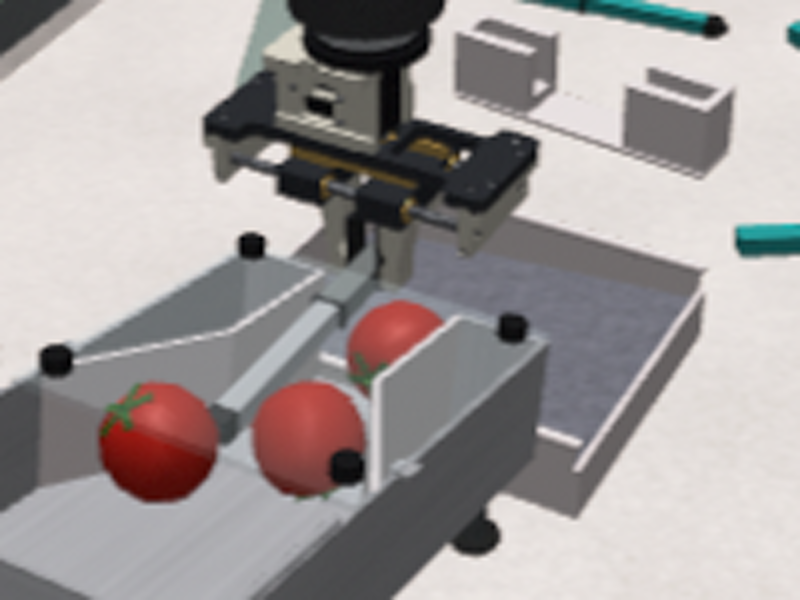

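```bash
python3 -m creep '{"jaw":[1,1,1,1,1,1,1,1,1,1],"roll":[0,0,0,0,0,0,0,0,0,0],"translation":[[0,0,0.005],[0,0,0.005],[0,0,0.005],[0,0,0.003],[0,0,0],[0,0,0],[0,0,0],[0,0,0],[0,0,0],[0,0,0]]}'
python3 -c "
from h import *
s=cap('side','s9');crop(s,'lane9',220,220,420,370,4)
plan(.4677,-.151,.0985,85.3)
L=np.array([.4537,.081]);a=np.radians(85.3);u=np.array([np.cos(a),np.sin(a)]);v=np.array([-u[1],u[0]])
for p in[(158,442)]:
  o=onz(s,220+p[0]/4,220+p[1]/4,.116)[:2]-L;print(o@u,o@v)
"
```

```text
time_s: 13.05
tcp_pos: [0.4872, 0.0466, 0.0988]
eef_rot: [-74.6, 89.9, 9.9]
contact_force: [4.5, -2.0, 2.0]
gripper_width: 0.0171
t 13.1 tcp [0.4872 0.0466 0.0988] yaw 84.5 down [ 0.001  0.    -1.   ] w 0.0174 F [ 3.8 -2.3  1.9]
roll -0.0139 delta now-axes [ 0.0003  0.0005 -0.1985] after-turn axes [ 0.0003  0.0033 -0.1985]
0.16025944285146906 -0.049028938919297625
```

View pics/lane9.png

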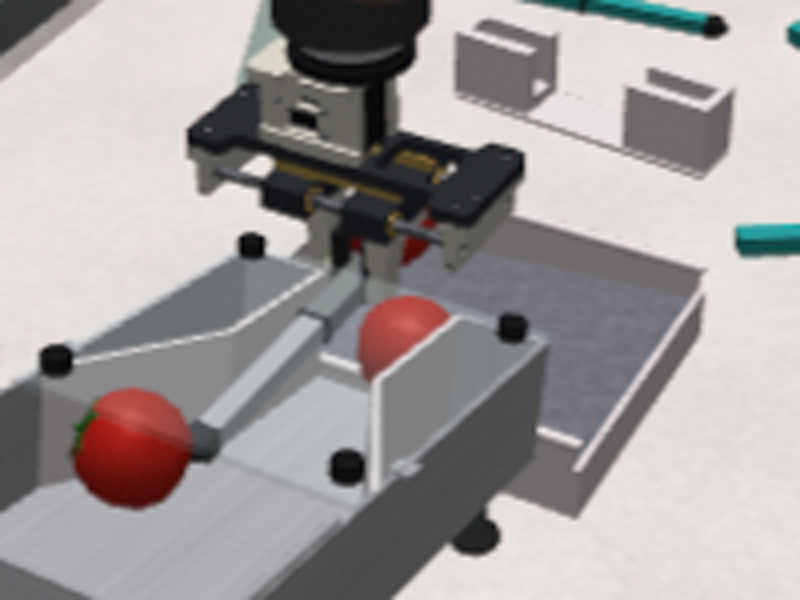

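```bash
python3 -m creep '{"jaw":[1,1,1,1,1,1,1,1,1,1],"roll":[0,0,0,0,0,0,0,0,0,0],"translation":[[0,0,-0.01],[0,0,-0.02],[0,0,-0.03],[0,0,-0.03],[0,0,-0.03],[0,0,-0.03],[0,0,-0.03],[0,0,-0.02],[0,0,-0.01],[0,0,0]]}'
python3 -c "
from h import *
s=cap('side','s10')
plan(.4677,-.151,.0985,85.3)
"
```

```text
time_s: 14.1
tcp_pos: [0.4651, -0.1634, 0.0978]
eef_rot: [83.8, 89.9, 168.1]
contact_force: [0.0, 0.3, -0.8]
gripper_width: 0.0173
t 14.15 tcp [ 0.4655 -0.1627  0.098 ] yaw 84.4 down [-0.002  0.    -1.   ] w 0.0173 F [-0.1  0.4 -1.7]
roll -0.0157 delta now-axes [-0.0005 -0.001   0.0119] after-turn axes [-0.0005 -0.0012  0.0119]
```

View pics/s10.png

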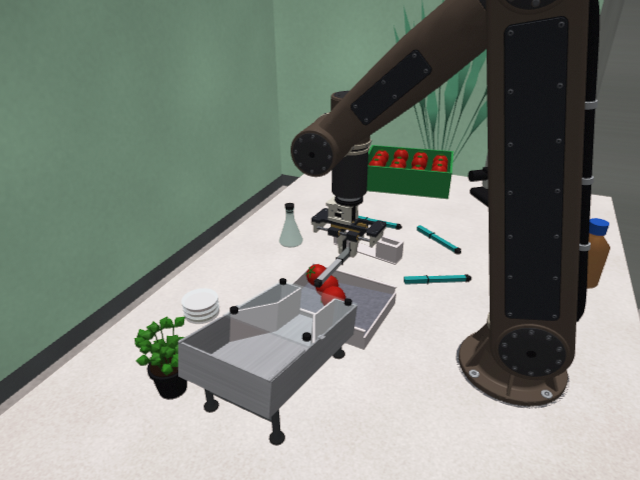

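```bash
python3 -m creep '{"jaw":[1,1,1,1,1,1,1,1,1,1],"roll":[0,0,0,0,0,0,0.14,0.14,0.14,0.14],"translation":[[-0.02,0,0],[-0.025,0,0],[0,0.02,-0.02],[0,0.02,-0.022],[0,0,-0.02],[0,0,0],[0,0,0],[0,0,0],[0,0,0],[0,0,0]]}'
python3 -m creep '{"jaw":[1,1,1,1,1,1,1,1,1,1],"roll":[0.14,0.14,0.14,0.14,0.14,0.14,0.14,0.11,0.015,0],"translation":[[0,0,0],[0,0,0],[0,0,0],[0,0,0],[0,0,0],[0,0,0],[0,0,0],[0,0,0],[0,0,0],[0,0,0]]}'
python3 -c "
from h import *
s=cap('side','s11')
plan(.4194,-.2228,.0035,-11)
"
```

```text
time_s: 15.15
tcp_pos: [0.4209, -0.2192, 0.1433]
eef_rot: [92.1, 89.9, 144.3]
contact_force: [0.2, 0.7, -1.8]
gripper_width: 0.0178
time_s: 16.15
tcp_pos: [0.4209, -0.2196, 0.1434]
eef_rot: [157.3, 90.0, 146.6]
contact_force: [0.1, -0.6, -2.0]
gripper_width: 0.0172
t 16.2 tcp [ 0.4209 -0.2198  0.1434] yaw -10.7 down [-0.  0. -1.] w 0.0174 F [-0.6 -0.4 -1.2]
roll 0.0052 delta now-axes [ 0.1399 -0.0033 -0.0009] after-turn axes [ 0.1399 -0.0033 -0.0009]
```

View pics/s11.png

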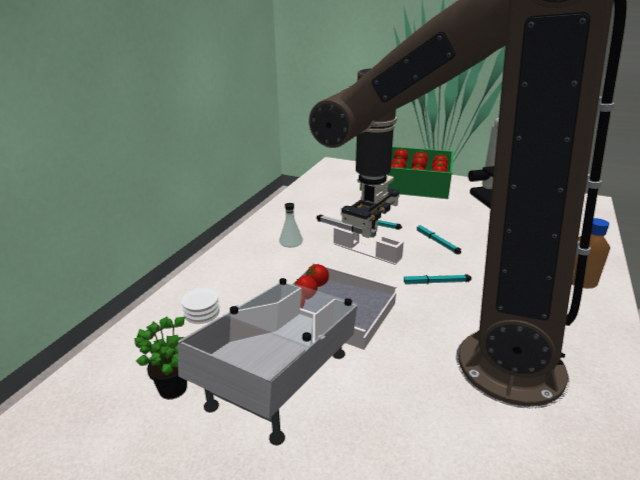

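```bash
python3 -m creep '{"jaw":[1,1,1,1,1,1,1,1,1,1],"roll":[0,0,0,0,0,0,0,0,0,0],"translation":[[0.03,-0.003,0],[0.035,0,0],[0.035,0,0],[0.025,0,0],[0.008,0,0],[0.005,0,0],[0,0,0],[0,0,0],[0,0,0],[0,0,0]]}'
python3 -c "
from h import *
s=cap('side','s12');crop(s,'r12',270,190,430,310,5)
plan(.4194,-.2228,.003,-11)
"
```

```text
time_s: 17.2
tcp_pos: [0.421, -0.2233, 0.0064]
eef_rot: [6.1, 89.9, -4.8]
contact_force: [-0.3, 0.2, -1.6]
gripper_width: 0.0175
t 17.25 tcp [ 0.4208 -0.2233  0.0063] yaw -10.89 down [ 0.001 -0.    -1.   ] w 0.0174 F [-0.5 -0.5 -1. ]
roll 0.0019 delta now-axes [ 0.0033  0.0003 -0.0015] after-turn axes [ 0.0033  0.0003 -0.0015]
```

View pics/r12.png

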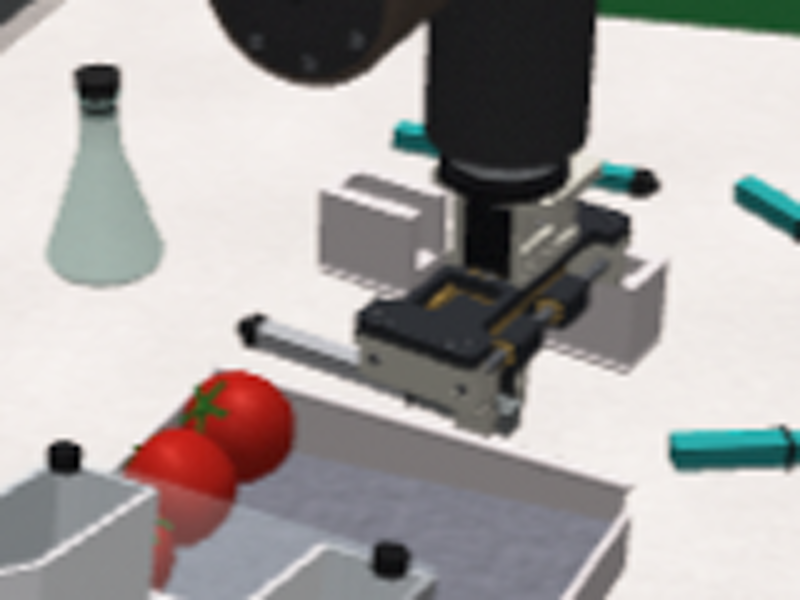

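```bash
python3 -m creep '{"jaw":[1,1,1,-0.5,-0.5,-0.5,-0.5,-0.5,-0.5,-0.5],"roll":[0,0,0,0,0,0,0,0,0,0],"translation":[[0.0015,0,0],[0.0015,0,0],[0,0,0],[0,0,0],[0,0,0],[0,0,0],[0,0,0],[0,0,0],[0,0,0],[0,0,0]]}'
python3 -m creep '{"jaw":[-0.5,-0.5,-0.5,-0.5,-0.5,-0.5,-0.5,-0.5,-0.5,-0.5],"roll":[0,0,0,0,0,0,0,0,0,0],"translation":[[-0.01,0,0],[-0.02,0,0],[-0.03,0,0],[-0.04,0,0],[-0.04,0,0],[-0.04,0,0],[0,-0.03,-0.04],[0,-0.03,-0.04],[0,-0.03,-0.04],[0,-0.03,-0.04]]}'
python3 -m creep '{"jaw":[-0.5,-0.5,-0.5,-0.5,-0.5,-0.5,-0.5,-0.5,-0.5,-0.5],"roll":[0,0,0,0,0,0,0,0,0,0],"translation":[[0,-0.045,0],[0,-0.045,0],[0,-0.045,0],[0,-0.045,0],[0,-0.045,0],[0,0,0],[0,0,0],[0,0,0],[0,0,0],[0,0,0]]}'
python3 -c "
from h import *
s=cap('side','s13');crop(s,'r13',200,190,430,340,3.4);t=cap('top','t13')
plan(.4194,-.2228,.003,-11)
"
```

```text
time_s: 18.25
tcp_pos: [0.4203, -0.2233, 0.0026]
eef_rot: [-119.8, 90.0, -130.7]
contact_force: [-0.1, 0.1, -0.5]
gripper_width: 0.064
time_s: 19.25
tcp_pos: [0.2387, -0.3111, 0.1835]
eef_rot: [-15.3, 89.9, -26.1]
contact_force: [0.1, -1.1, -0.9]
gripper_width: 0.0654
time_s: 20.25
tcp_pos: [0.1985, -0.5311, 0.1833]
eef_rot: [-36.5, 89.9, -47.3]
contact_force: [0.7, 0.0, -0.1]
gripper_width: 0.0655
t 20.35 tcp [ 0.1984 -0.5313  0.1831] yaw -10.83 down [ 0.001 -0.001 -1.   ] w 0.0656 F [-0.4 -0.2 -0.8]
roll 0.0029 delta now-axes [0.1801 0.3447 0.1589] after-turn axes [0.1801 0.345  0.158 ]
```

View pics/r13.png

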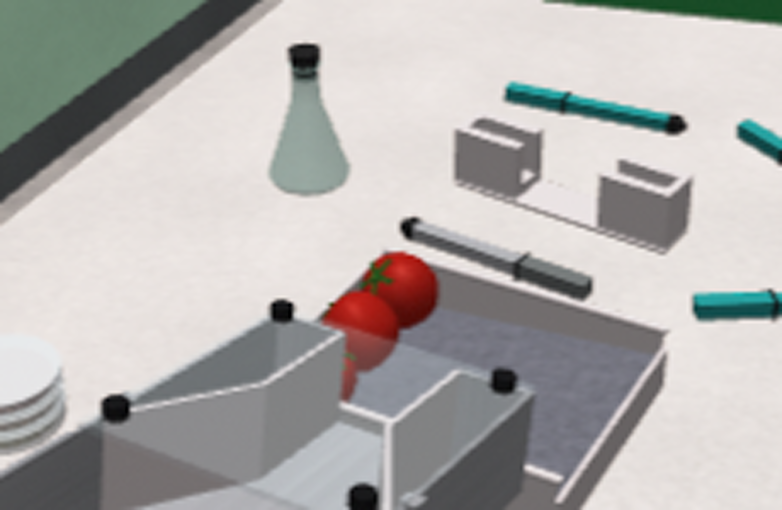

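View pics/t13.png

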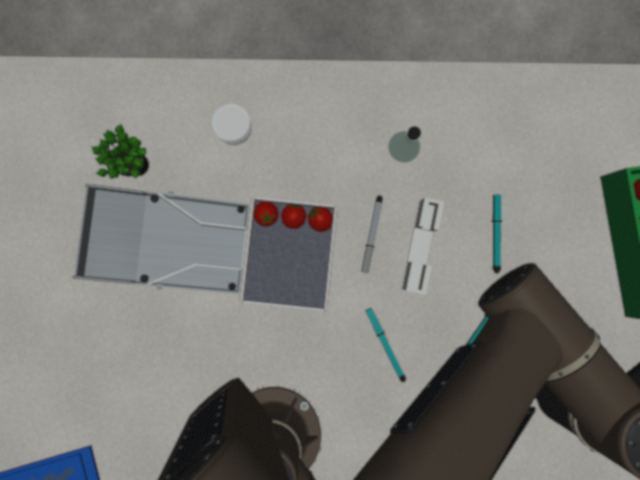

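```bash
python3 -c "
from h import *
L=np.array([.4537,.081]);a=np.radians(85.3);u=np.array([np.cos(a),np.sin(a)]);v=np.array([-u[1],u[0]])
T=L-.113*u
for k in range(2):
  t=cap('top');im=t['image'].astype(int)
  m=((im[...,0]>90)&(im[...,1]<60)).astype(np.uint8);m[:,:245]=0;m[:,340:]=0;m[:190]=0;m[310:]=0
  m=cv2.erode(m,np.ones((5,5)));n,_,st,ce=cv2.connectedComponentsWithStats(m)
  for c,s_ in zip(ce[1:],st[1:]):
    if s_[4]<30: continue
    o=onz(t,*c,.05)[:2]-T; print(np.round(c,2),s_[4],np.round([o@u,o@v],4))
for n,x,y,z in [('UL',525,80,.038),('UR',740,98,.055),('LR',714,375,.055),('LL',496,352,.038)]:
  o=onz(t,60+x/2.7,170+y/2.7,z)[:2]-T;print(n,o@u,o@v)
for n,p in [('dish',(232,124)),('flask',(404,146)),('herb',(140,162))]: pass
t0=cv2.imread('pics/top0.png').astype(int);im=t['image'][:,:,::-1].astype(int)
d=abs(im-t0).max(2)
for n,(x0,y0,x1,y1) in dict(dish=(205,95,260,150),flask=(380,120,430,170),herb=(85,115,155,185)).items(): print(n,d[y0:y1,x0:x1].max(),d[y0:y1,x0:x1].mean())
crop(t,'tr14',235,185,405,320,4.5)
s=cap('side'); h=onz(s,200+410/3.4,190+228/3.4,.009);q=onz(s,200+588/3.4,190+286/3.4,.009);print(h,q,np.linalg.norm(h-q))
"
```

```text
[263.89 209.03] 103 [ 0.0708 -0.1025]
[292.74 216.07] 209 [-0.0013 -0.0921]
[321.87 218.94] 168 [-0.0729 -0.092 ]
[263.88 209.01] 103 [ 0.0708 -0.1026]
[292.6  215.98] 210 [-0.0009 -0.0923]
[321.77 219.03] 170 [-0.0726 -0.0918]
UL 0.09792679760756165 -0.12478704715056904
UR -0.09946941772506016 -0.12525105784626098
LR -0.09994606893690137 0.1240153746974599
LL 0.09788422129611218 0.12416110472792379
dish 9 6.089917355371901
flask 8 5.176
herb 10 4.782448979591837
[ 0.58600794 -0.2536344   0.009     ] [ 0.40415017 -0.22557494  0.009     ] 0.18400972740872207
```

View pics/tr14.png

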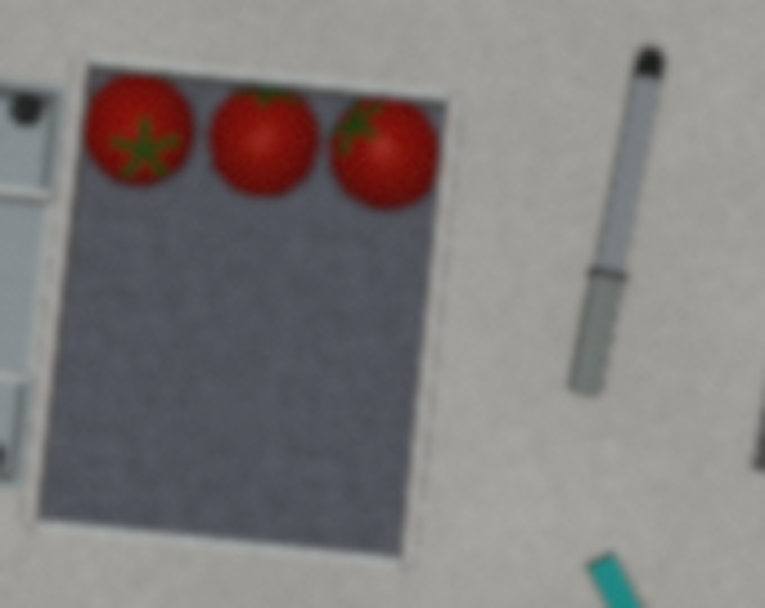

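```bash
python3 -m creep '{"jaw":[-0.5,-0.5,-0.5,-0.5,-0.5,-0.5,-0.5,-0.5,-0.5,-0.5],"roll":[0,0,0,0,0,0,0,0,0,0],"translation":[[0,0,0],[0,0,0],[0,0,0],[0,0,0],[0,0,0],[0,0,0],[0,0,0],[0,0,0],[0,0,0],[0,0,0]]}'
python3 -c "
from h import *
t=cap('top','t15');a=cv2.imread('pics/t13.png').astype(int)
d=abs(t['image'][:,:,::-1].astype(int)-a).max(2);print(d[190:310,245:400].max(),d[190:310,245:400].mean())
close_job()"
```

```text
time_s: 21.5
tcp_pos: [0.198, -0.5318, 0.1825]
eef_rot: [141.8, 90.0, 130.9]
contact_force: [0.1, -0.7, 0.1]
gripper_width: 0.0654
10 1.1951612903225806
the job is handed in; nothing more can be done
```

All three tomatoes are in the run-out tray, the rod lies flat on the bench, and the job is handed in at about 21.5 s on the robot's clock. I took the rod from its rest, laid it down and regripped it near the handle end. One nudge of the tomato on the chute's −y side, to about 30 mm back up the slope, freed the jam, and all three rolled out as I withdrew the rod.

**Last checks:**
- **Tomatoes:** they sit in a row against the tray's −y wall, about 92 mm off its middle line and 70 mm or less along it. The nearest one first measured 102 mm, which I put down to its green top spoiling the colour mask. It lines up with the other two by eye and sits inside the wall.
- **Stillness:** pictures taken 1 s apart show no movement of the tomatoes or the rod.
- **Other objects:** the flask, herb pot and dishes look unchanged from the first top view.
- **Gripper:** it is open and well clear of everything, and the measured wrist force is under 1 N. The highest I read while pushing was about 5 N, but that was only sampled between moves.

**Disagreement with the description:** the tray measures about 200 mm along the chute and 250 mm across it, the reverse of the stated sizes. The tomatoes also settled against the side wall, not at the far end. Their positions fit the limits whichever way the tray's axes are taken.

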